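Turn over a blender handle, unlock it and press its start button

ROBOT

A 6-joint arm with a two-finger parallel gripper is mounted at the origin on a cart in front of the work surface, level with it; the furniture and walls round the work are solid. World frame = base frame: x ahead of the robot, y to its left, z up, the work surface at z = 0. Lengths are in m, angles in rad, forces in N, time in s.
With the tool pointing down it reaches from about 0.3 to 0.875 m from the base axis. Payload 6.4 kg.
Tool frame: the origin (TCP) lies between the finger pads; the fingertips stand 25 mm ahead of it and the grasp point (between the pads) lies 6 mm ahead of it; z points along the fingers, y is the line along which they close (so a half turn about z gives the same grasp; the last joint's range is limited). The gripper opens to 85 mm and grips with 20 to 120 N. Pads are 22 mm wide; open, the fingers measure 114 mm over their backs; the gripper's body (76 mm by 85 mm) begins 54 mm behind the grasp point. The pads swing forward as they close: fully open they stand 13 mm farther back than shut.
Start: joints at [1.039, 0.181, 1.607, -0, 1.354, -0.206], TCP at [0.184, 0.545, 0.256] pointing down, gripper open.
Joint ranges: [-2.99, 2.99], [-0.89, 2.07], [0.3, 2.58], [-1.14, 4.28], [0, 2.63], [-3.12, 3.12]. Speed limits (rad/s): [2.57, 2.57, 3.01, 3.14, 3.14, 3.14].

INTERFACE

Orientations are given as a rotation vector (axis times angle).
In Python, from station import env gives the robot as it stands.
- The arm moves only by the tool arm_command, never from a script. Its argument "series" is a list of rows, each a list of 7 numbers: the shift along the world's x, y, z in cm, then the turn, a rotation vector about the world's x, y, z in rad, then the closure, from -1 (fully open) to 1 (shut). A call has 1 to 10 rows; each row shifts and turns the commanded pose from where the row before left it; what a row does not reach is not made up. A row lasts 1/8 s, in which the tool goes at most 62.5 mm and 10.7 degrees, less where a joint would pass 70% of its speed; a pose out of reach is approached as far as the arm can. A call with a gripper value outside its range is refused whole. The fingers move at their own pace and stop on an object; the grip force is fixed at half the most. Time passes only in rows, so rows that do not move let the fingers close. It gives the time, the measured TCP pose, the force, the opening and the grip force at its end, in the units of the state.
- env.observe(): the state, without advancing time (a new reading comes with each control period).
- env.grab_frame(name): name is "scene" or "side" or "wrist"; returns a dict with "image" (480x640x3 uint8, red, green, blue), "z_map" (480x640 float32, m along the optical axis (not along the pixel's ray), 0 where there is no reading), "fx", "fy", "cx", "cy" (pixels), "xyz" and "orientation" of the camera in the world. Camera axes: x right, y down, z forward; pixel columns grow to the right and rows downward; lengths in m; the calibration is good to about 2 mm. The wrist camera is an equidistant fisheye: a pixel r from the principal point sees the ray r / f radians off the axis. A picture is of the moment at which its call begins.
- env.close_job(): hands the job in; it is judged then, once.
The state is a dict: "t": time; "joint_positions": joint angles; "qd": joint speeds; "joint_efforts": joint torques, N m; "tool_pos": TCP position; "eef_rot": TCP orientation; "contact_force": force on the tool from outside, world axes, zero at the start; "moment": the same for the moment, N m; "grip_width": opening from 0.0 (shut) to 1.0 (fully open); "grip_force": force on a finger pad.
Only numpy, scipy, OpenCV 4.12 (cv2) and the standard library are available. Lean on these libraries where they do the work, as an engineer would, in place of code of your own. Each camera call takes 0.05 s, during which the arm holds its last target. There are 200 camera calls.

TASK

The grey power handle of the stick blender has been left lying on its face. Turn it over and set it down flat on its back on the worktop, without letting it drop or topple; then slide its child-lock tab fully aside and press the start button underneath all the way down for a moment. Leave the handle lying there, unlocked, and do not disturb the other things.

Things in the scene. Friction and masses are not known exactly. Their poses are not given: they have to be found in the camera images.
- handle: The blender's power handle: a loose plain grey block, 130 mm long (its x), 54 mm wide (its y), 62 mm over all, about 0.5 kg. Origin: centre of its flat back; z points from the back to the panel side: down at the start (origin 62 mm above the worktop), up when it lies on its back (origin at height 0). At the start its long axis lies crosswise to the robot, within 0.6 rad.
- panel (a point): Centre of the handle's panel face, 40 mm above its back. At each end of the panel a guard 14 mm long, as wide as the body, stands 22 mm above it; the handle rests on both guards at the start. The flat sides (54 mm apart, 40 mm high, along the whole length) are the ones to grip; the flat back and flat ends are stable to lie or stand on.
- lock_tab (a joint): The child-lock tab on the panel, a black shutter plate 36 (x) by 43 (y) by 3 mm that covers the start button. 0 = locked; it slides along the handle's +x to 0.034 m = fully aside. Sliding friction about 1.2 N; it stays where it is left.
- tab_rib (a point): Centre of the top of the grip rib on the tab: the rib is 12 mm (x) by 24 mm (y) and stands 9.5 mm above the tab's plate; its top is 59 mm above the handle's back, 3 mm below the guards' tops. Moves with the tab.
- button (a joint): Start button, a round aluminium push button: 0 = up, 0.004 m = fully down. Spring-loaded, about 1.3 N to start and 5 N when fully down; it springs back.
- button_top (a point): Centre of the top of the start button, 30 mm in diameter, standing 6 mm above the panel (46 mm above the handle's back), 20 mm from the handle's middle towards its -x; right under the tab while locked.
- mug: Bystander: a striped mug, 101 mm tall. Origin: centre of its underside.
- spice_tin: Bystander: a small round tin with a green lid, 50 mm wide, 74 mm tall. Origin: centre of its underside.
- matchbox2: Bystander: a flat red match box, 62 by 110 by 17 mm. Origin: centre of its underside.
- spoon: Bystander: a steel spoon, 191 mm long. Origin: its middle, underside.
- fork2: Bystander: a fork with a red grip, 195 mm long. Origin: its middle, underside.
- shaker: Bystander: a glass salt shaker, 44 mm wide, 90 mm tall. Origin: centre of its underside.

How it is judged:
By the outcome, as a careful person would: the job done as asked, in the order asked, and still so for the second after the job is handed in, with the robot touching nothing.
It also fails if it takes over 72 s, if anything falls off the work surface, if the arm or the gripper's body presses on something with over 40 N, if the wrist force passes 120 N, or if a joint passes its speed limit or range.

## Working session

There is one attempt and no reset: what is moved stays moved. The work goes in short steps, Python scripts to look and compute and a tool call to move; the robot and the scene stay as the last step left them, time stands still between calls to the robot, and variables do not carry over. Pictures are saved under pics/ and viewed, at most 10 in all, crops included, and the job is handed in when it is done.

Besides the shell and the picture viewer there is one more tool, called after "Call:" as name([rows], argument=value, ...), one row to a line, values as JSON. arm_command: Moves the arm, as the interface text tells. Its arguments: {"type":"object","properties":{"series":{"type":"array"}},"required":["series"]}

```bash
ls; mkdir -p pics
cat > h.py <<'E'
import numpy as np, cv2
from scipy.spatial.transform import Rotation as R
from station import env
def cam(n):
    f=env.grab_frame(n); o=np.array(f["orientation"])
    f["R"]=R.from_rotvec(o).as_matrix() if o.size==3 else (o if o.shape==(3,3) else R.from_quat(o).as_matrix())
    return f
def ray(f,u,v,fish=False):
    a=(u-f["cx"])/f["fx"]; b=(v-f["cy"])/f["fy"]
    if fish:
        r=np.hypot(a,b); s=np.sin(r)/max(r,1e-9); d=np.array([a*s,b*s,np.cos(r)])
    else: d=np.array([a,b,1.])
    return np.array(f["xyz"]),f["R"]@d
def plane(f,u,v,z,fish=False):
    p,d=ray(f,u,v,fish); return p+d*(z-p[2])/d[2]
def cloud(f):
    v,u=np.mgrid[:480,:640]; z=f["z_map"]
    P=np.stack([(u-f["cx"])/f["fx"]*z,(v-f["cy"])/f["fy"]*z,z],-1)
    return P@f["R"].T+np.array(f["xyz"])
def save(f,n): cv2.imwrite("pics/"+n,f["image"][:,:,::-1])
E
python3 - <<'E'
from h import *
for n in("scene","side"):
    f=cam(n); save(f,n+"0.png"); print(n,f["xyz"],f["orientation"],f["fx"],f["cx"],f["cy"],(f["z_map"]>0).mean())
print(env.observe())
E
```

```text
pics
scene [-0.0920116   0.0020927   0.89563808] [-1.7963988   1.8905554  -0.63901711] 462.82493690896524 327.8588693131062 236.04638335924906 0.995849609375
side [-0.09473616  0.70301449  1.27345454] [-0.99254149  2.58107854 -0.90561324] 540.1744863733047 313.1533850848467 239.3695038564122 0.9956380208333333
{'t': 0.1, 'joint_positions': array([ 1.03869889e+00,  1.81467744e-01,  1.60790078e+00, -1.28871155e-05,
        1.35381995e+00, -2.06303409e-01]), 'qd': array([-0.00093181,  0.00097822, -0.0022072 , -0.00036316,  0.00090651,
       -0.00172794]), 'joint_efforts': array([ 1.01374950e-03, -4.45874083e+01, -3.52236307e+01, -7.98774363e-05,
        4.18143682e-03, -4.23049892e-05]), 'tool_pos': array([0.18378525, 0.54435143, 0.25547716]), 'eef_rot': array([-5.09399833e-01, -3.09944614e+00,  2.34450499e-03]), 'contact_force': array([-0.25751857, -0.72543874, -0.12133417]), 'moment': array([ 0.00395948,  0.0045179 , -0.04207669]), 'grip_force': 0.0, 'grip_width': 0.999527338908553}
```

View pics/scene0.png

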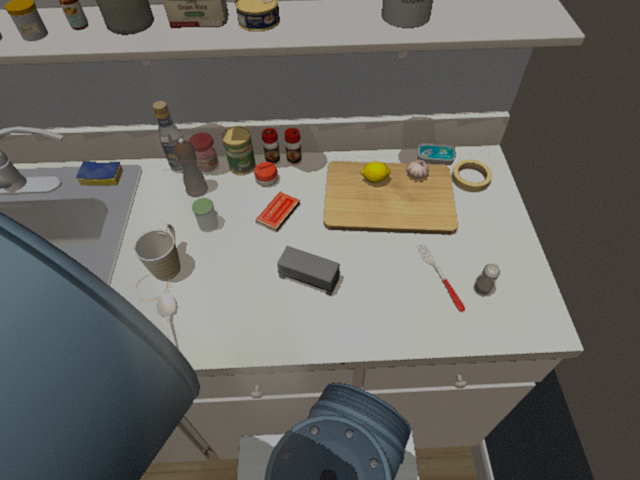

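View pics/side0.png

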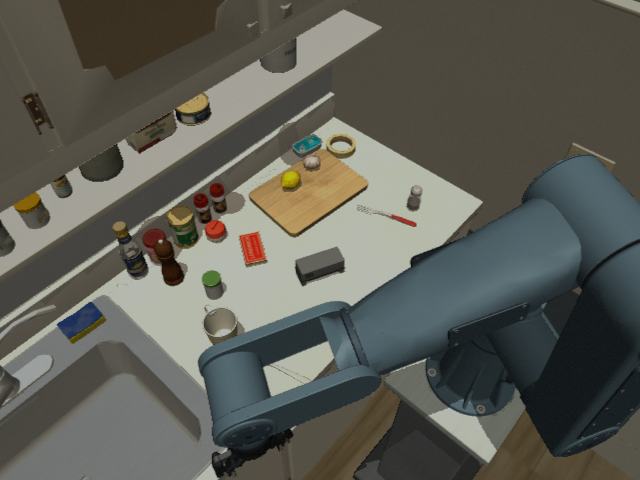

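The scene view shows the grey handle near pixel (309,268), with clear worktop around it. The side view shows it near (320,265). The nearest bystander is the matchbox at scene (278,211).

Run:
```python
from h import *
C={}
for n,(u0,v0,u1,v1) in dict(scene=(265,235,350,305),side=(285,240,355,290)).items():
    f=cam(n); P=cloud(f); im=f["image"].astype(int)
    m=np.zeros((480,640),bool); m[v0:v1,u0:u1]=1
    g=m&(im.max(2)<130)&(np.ptp(im,2) <25)
    top=g&(P[...,2]>.056)
    # ray-cast silhouette rectangle of top face at measured height
    z=np.median(P[top][:,2]); q=P[top][:,:2].astype(np.float32)
    print(n,g.sum(),top.sum(),'z',z,cv2.minAreaRect(q*1000))
    ys,xs=np.nonzero(top); w=np.array([plane(f,u,v,z)[:2] for u,v in zip(xs,ys)],np.float32)
    print('  ray',cv2.minAreaRect(w*1000))
f=cam("scene")
for k,(u,v) in dict(mug=(160,255),tin=(205,215),match=(278,211),spoon=(170,310),fork=(441,278),shaker=(486,283),boardedge=(330,230)).items(): print(k,plane(f,u,v,.02).round(3))
```

```text
scene 1984 1212 z 0.060436095679888724 ((228.71527099609375, -13.580093383789062), (628.8742065429688, 130.2407989501953), 8.903014183044434)
  ray ((475.0780334472656, 27.94363021850586), (128.17718505859375, 66.98303985595703), 64.86542510986328)
side 1246 741 z 0.062032941125158114 ((184.53396606445312, 324.13934326171875), (134.1553955078125, 931.7481689453125), 44.58732986450195)
  ray ((476.28277587890625, 27.515045166015625), (129.3579864501953, 70.33495330810547), 62.76130676269531)
mug [0.552 0.37  0.02 ]
tin [0.67  0.279 0.02 ]
match [0.673 0.097 0.02 ]
spoon [0.405 0.323 0.02 ]
fork [ 0.455 -0.27   0.02 ]
shaker [ 0.436 -0.366  0.02 ]
boardedge [ 0.605 -0.03   0.02 ]
```

Call:
arm_command([
  [1, -6, 0, 0, 0, 0, -1],
  [3, -5, 0, 0, 0, 0, -1],
  [3, -5, 0, 0, 0, 0, -1],
  [3, -5, 0, 0, 0, 0, -1],
  [3, -5, 0, 0, 0, 0, -1],
  [3, -5, 0, 0, 0, 0, -1],
  [3, -5, 0, 0, 0, 0, -1],
  [2, -5, 0, 0, 0, 0, -1],
  [2, -5, 0, 0, 0, 0, -1],
  [2, -4, 0, 0, 0, 0, -1],
])

```text
t: 1.5
tool_pos: [0.4344, 0.0427, 0.2565]
eef_rot: [0.511, 3.099, -0.0]
contact_force: [0.4, 0.0, 0.5]
grip_width: 1.001
grip_force: 0.0
```

Call:
arm_command([
  [1, 0, 0, 0, 0, 0.18, -1],
  [1, 0, 0, 0, 0, 0.18, -1],
  [1, 0, 0, 0, 0, 0.18, -1],
  [1, 0, 0, 0, 0, 0.18, -1],
  [0, -0.5, 0, 0, 0, 0.18, -1],
  [0, -0.5, 0, 0, 0, 0.18, -1],
  [0, -0.5, 0, 0, 0, 0.18, -1],
  [0, 0, 0, 0, 0, 0.18, -1],
  [0, 0, 0, 0, 0, 0, -1],
])

```text
t: 2.62
tool_pos: [0.4739, 0.0297, 0.2562]
eef_rot: [1.659, -2.668, -0.0]
contact_force: [1.3, -0.3, 0.2]
grip_width: 1.001
grip_force: 0.0
```

Run:
```python
from h import *
s=env.observe(); print(s["tool_pos"],s["joint_positions"].round(3)); T=R.from_rotvec(s["eef_rot"]).as_matrix(); print(T.round(3))
f=cam("wrist"); save(f,"w1.png"); print(f["xyz"],f["fx"],f["cx"],f["cy"]); print(f["R"].round(3))
im=f["image"].astype(int)
for c in [(0.476,0.028)]:
    pass
```

```text
[0.47394428 0.02972614 0.25621046] [-0.188 -0.048  1.85   0.     1.34  -2.871]
[[-0.442 -0.897 -0.   ]
 [-0.897  0.442  0.   ]
 [ 0.     0.    -1.   ]]
[ 0.44130814 -0.03611659  0.37461368] 371.64829954431775 322.02578355759096 237.55121126995502
[[-0.897  0.424  0.127]
 [ 0.442  0.858  0.26 ]
 [ 0.001  0.289 -0.957]]
```

View pics/w1.png

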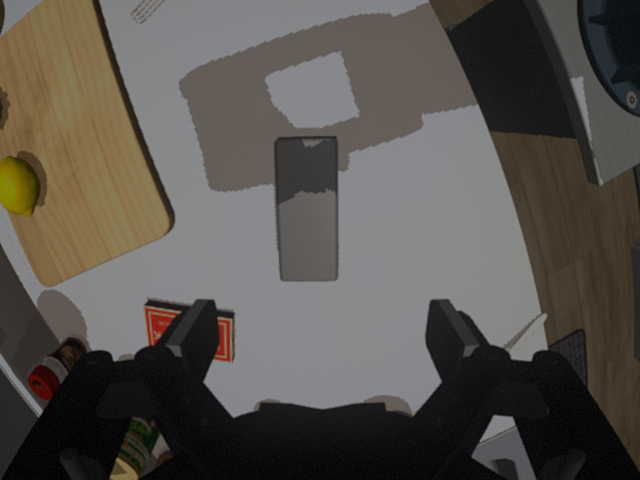

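The wrist view shows the handle's flat back with corners near (276,139), (337,138), (338,281) and (281,281). It is aligned with the closing direction to within a degree or so.

Run:
```python
from h import *
f=cam("wrist")
c=[plane(f,u,v,.062,True)[:2] for u,v in [(276,139),(337,138),(338,281),(281,281)]]
c=np.array(c); print(c.round(4)); print('ctr',c.mean(0), 'len',np.linalg.norm(c[0]-c[3]),np.linalg.norm(c[1]-c[2]),'wid',np.linalg.norm(c[0]-c[1]),np.linalg.norm(c[2]-c[3]))
d=c[2]+c[3]-c[0]-c[1]; print('long ang',np.degrees(np.arctan2(d[1],d[0])))
```

```text
[[ 0.4792 -0.0454]
 [ 0.4334 -0.0232]
 [ 0.4883  0.0926]
 [ 0.5353  0.0694]]
ctr [0.48406717 0.02336267] len 0.1277722534182595 0.12811872528862112 wid 0.050923606116623533 0.05234249350405456
long ang 64.28753404398114
```

Call:
arm_command([
  [0, 0, 0, 0, 0, -0.185, -1],
  [0, 0, 0, 0, 0, -0.185, -1],
  [0, 0, 0, 0, 0, -0.185, -1],
  [0, 0, 0, 0, 0, -0.185, -1],
  [0, 0, 0, 0, 0, -0.185, -1],
  [0, 0, 0, 0, 0, -0.185, -1],
  [0, 0, 0, 0, 0, -0.185, -1],
  [0, 0, 0, 0, 0, -0.185, -1],
  [0, 0, 0, 0, 0, -0.185, -1],
  [0, 0, 0, 0, 0, -0.185, -1],
])

```text
t: 3.98
tool_pos: [0.474, 0.0299, 0.2563]
eef_rot: [-1.143, -2.926, 0.0]
contact_force: [0.1, 0.7, 0.4]
grip_width: 0.996
grip_force: 0.0
```

Call:
arm_command([
  [0, 0, 0, 0, 0, -0.185, -1],
  [0, 0, 0, 0, 0, -0.185, -1],
  [0, 0, 0, 0, 0, -0.185, -1],
  [0, 0, 0, 0, 0, -0.185, -1],
  [0, 0, 0, 0, 0, -0.185, -1],
  [0, 0, 0, 0, 0, -0.185, -1],
  [0, 0, 0, 0, 0, -0.182, -1],
  [0, 0, 0, 0, 0, 0, -1],
])

```text
t: 4.97
tool_pos: [0.474, 0.0299, 0.2562]
eef_rot: [-2.667, -1.66, 0.0]
contact_force: [-0.4, 0.2, -0.4]
grip_width: 1.0
grip_force: 0.0
```

Call:
arm_command([
  [0.2, 0, 0, -0.157, 0.077, 0, -1],
  [0.2, 0, -2, -0.157, 0.077, 0, -1],
  [0.2, 0, -2, -0.157, 0.077, 0, -1],
  [0, 0, 0, 0, 0, 0, -1],
])

```text
t: 5.48
tool_pos: [0.4786, 0.0313, 0.2122]
eef_rot: [2.368, 1.487, -0.647]
contact_force: [0.6, 0.0, 0.4]
grip_width: 0.999
grip_force: 0.0
```

Run:
```python
from h import *
s=env.observe(); print(s["tool_pos"],s["joint_positions"].round(3)); T=R.from_rotvec(s["eef_rot"]).as_matrix(); print(T.round(3))
```

```text
[0.47861261 0.03134572 0.21222918] [ 0.083  0.257  1.696 -0.446  1.493  0.637]
[[ 0.373  0.9   -0.227]
 [ 0.779 -0.437 -0.45 ]
 [-0.504 -0.008 -0.864]]
```

Call:
arm_command([
  [0.4, -0.4, -3, 0.162, -0.079, 0, -1],
  [0, 0, -4, 0, 0, 0, -1],
  [0, 0, -4, 0, 0, 0, -1],
  [0, 0, -3, 0, 0, 0, -1],
  [0, 0, -2.4, 0, 0, 0, -1],
  [0, 0, 0, 0, 0, 0, -1],
])

```text
t: 6.22
tool_pos: [0.4835, 0.0252, 0.0525]
eef_rot: [2.488, 1.549, -0.432]
contact_force: [-1.3, 0.0, 0.4]
grip_width: 1.0
grip_force: 0.0
```

Run:
```python
from h import *
s=env.observe(); print(s["tool_pos"],s["joint_positions"].round(3),s["contact_force"]); T=R.from_rotvec(s["eef_rot"]).as_matrix(); print(T.round(3))
f=cam("wrist"); save(f,"w2.png")
```

```text
[0.4835132  0.02519528 0.05247621] [-0.008  0.412  1.826 -0.349  1.085  0.642] [-1.29989083  0.00223182  0.38302945]
[[ 0.415  0.897 -0.15 ]
 [ 0.845 -0.441 -0.301]
 [-0.336 -0.001 -0.942]]
```

View pics/w2.png

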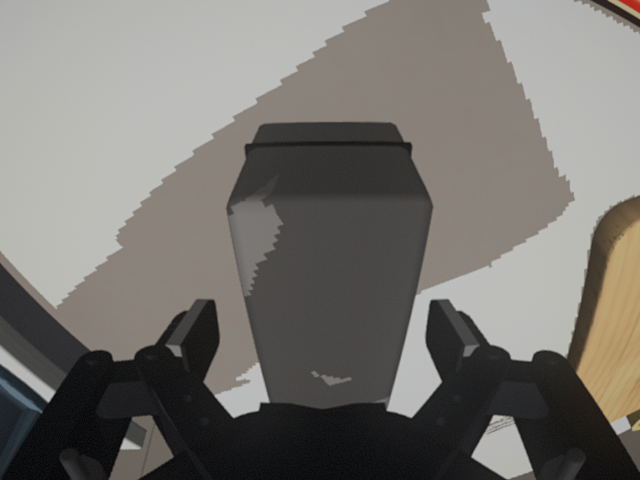

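The fingers straddle the handle, which sits about 2 mm towards the right-hand (board-side) finger. I'll nudge across, lower a little and grip.

Call:
arm_command([
  [0.2, 0, -0.4, 0, 0, 0, -1],
  [0, 0, 0, 0, 0, 0, 0.3],
  [0, 0, 0, 0, 0, 0, 1],
  [0, 0, 0, 0, 0, 0, 1],
  [0, 0, 0, 0, 0, 0, 1],
  [0, 0, 0, 0, 0, 0, 1],
  [0, 0, 0, 0, 0, 0, 1],
])

```text
t: 7.15
tool_pos: [0.4869, 0.0258, 0.0492]
eef_rot: [2.485, 1.548, -0.43]
contact_force: [-0.1, -0.2, 5.1]
grip_width: 0.623
grip_force: 64.8
```

Call:
arm_command([
  [0, 0, 1, 0, 0, 0, 1],
  [0, 0, 3, 0, 0, 0, 1],
  [0, 0, 4, 0, 0, 0, 1],
  [0, 0, 3, 0.157, -0.0765, 0, 1],
  [0, 0, 0, 0.157, -0.0765, 0, 1],
  [0, 0, 0, 0.157, -0.0765, 0, 1],
  [0, 0, 0, 0.157, -0.0765, 0, 1],
  [0, 0, 0, 0.157, -0.0765, 0, 1],
  [0, 0, 0, 0.157, -0.0765, 0, 1],
  [0, 0, 0, 0, 0, 0, 1],
])

```text
t: 8.4
tool_pos: [0.4843, 0.0246, 0.1564]
eef_rot: [-2.249, -1.394, -0.818]
contact_force: [-0.6, -0.0, -6.2]
grip_width: 0.624
grip_force: 65.2
```

Call:
arm_command([
  [0, 0, 0, 0.157, -0.0765, 0, 1],
  [0, 0, 0, 0.157, -0.0765, 0, 1],
  [0, 0, 0, 0.157, -0.0765, 0, 1],
  [0, 0, 0, 0, 0, 0, 1],
])

```text
t: 8.9
tool_pos: [0.485, 0.0263, 0.1555]
eef_rot: [-1.838, -1.14, -1.281]
contact_force: [0.4, 1.0, -6.1]
grip_width: 0.627
grip_force: 65.4
```

Run:
```python
from h import *
s=env.observe(); print(s["tool_pos"],s["joint_positions"].round(3),s["contact_force"]); T=R.from_rotvec(s["eef_rot"]).as_matrix(); print(T.round(3))
a=cam("side");b=cam("scene")
cv2.imwrite("pics/a1.png",np.hstack([cv2.resize(x["image"][130:330,w:w+200],(400,400)) for x,w in ((a,230),(b,220))])[:,:,::-1])
```

```text
[0.48497748 0.02628835 0.15553009] [-0.827  0.397  2.098  1.067  1.509 -0.963] [ 0.3925493   0.9793805  -6.07823321]
[[ 0.158  0.899  0.408]
 [ 0.3   -0.437  0.848]
 [ 0.941 -0.012 -0.339]]
```

View pics/a1.png

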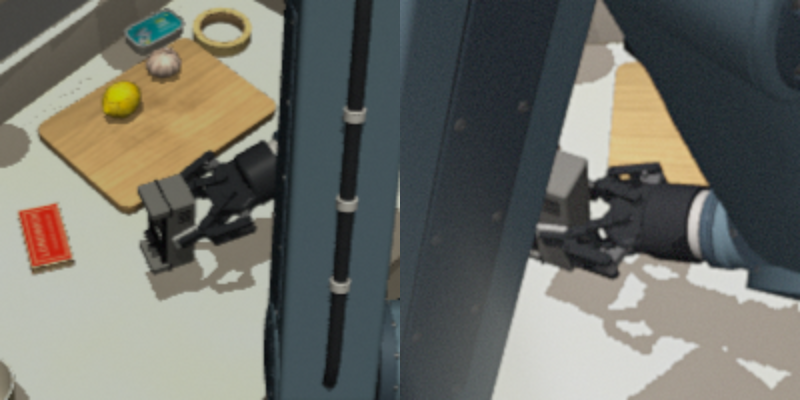

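The side crop shows the handle upright in the fingers with the panel facing away from the gripper (+y). The scene crop shows the same from behind. Next I'll lower it onto its end.

Call:
arm_command([
  [0, 0, -3, 0, 0, 0, 1],
  [0, 0, -3, 0, 0, 0, 1],
  [0, 0, -1, 0, 0, 0, 1],
  [0, 0, -0.5, 0, 0, 0, 1],
  [0, 0, 0, 0, 0, 0, 1],
])

```text
t: 9.62
tool_pos: [0.4865, 0.0256, 0.084]
eef_rot: [-1.836, -1.147, -1.29]
contact_force: [0.1, 1.0, -5.9]
grip_width: 0.624
grip_force: 65.3
```

Call:
arm_command([
  [0, 0, -0.3, 0, 0, 0, 1],
  [0, 0, 0, 0, 0, 0, 1],
])

```text
t: 9.88
tool_pos: [0.4861, 0.0256, 0.0805]
eef_rot: [-1.836, -1.145, -1.29]
contact_force: [-0.2, 0.5, -6.7]
grip_width: 0.629
grip_force: 65.4
```

Call:
arm_command([
  [0, 0, -0.3, 0, 0, 0, 1],
  [0, 0, 0, 0, 0, 0, 1],
])

```text
t: 10.12
tool_pos: [0.486, 0.0258, 0.0771]
eef_rot: [-1.836, -1.144, -1.29]
contact_force: [-0.2, 0.1, -6.9]
grip_width: 0.626
grip_force: 65.4
```

Run:
```python
from h import *
f=cam("wrist"); save(f,"w3.png")
```

```text
(no output)
```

View pics/w3.png

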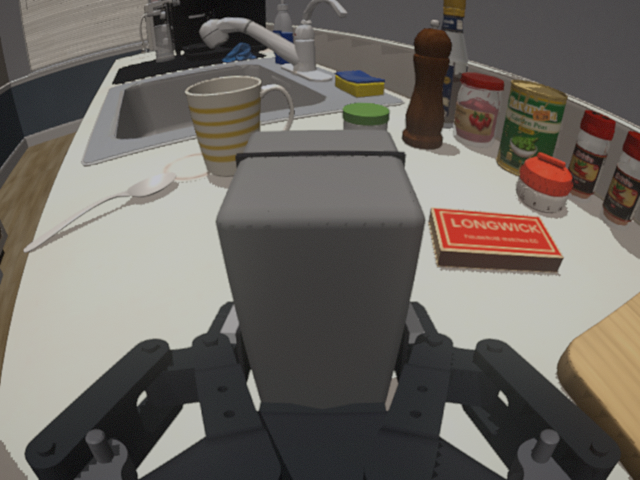

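The wrist view shows the handle's back and upper end ((220,225) to (418,222)) square to the fingers, with nothing close by. I'll keep lowering to contact.

Call:
arm_command([
  [0, 0, -0.3, 0, 0, 0, 1],
  [0, 0, 0, 0, 0, 0, 1],
])

```text
t: 10.42
tool_pos: [0.4859, 0.0258, 0.0741]
eef_rot: [-1.835, -1.144, -1.29]
contact_force: [-0.7, -0.3, -6.5]
grip_width: 0.629
grip_force: 65.4
```

Call:
arm_command([
  [0, 0, -0.2, 0, 0, 0, 1],
  [0, 0, 0, 0, 0, 0, 1],
])

```text
t: 10.68
tool_pos: [0.486, 0.0258, 0.0722]
eef_rot: [-1.835, -1.144, -1.29]
contact_force: [0.7, -0.0, -6.2]
grip_width: 0.626
grip_force: 65.4
```

Call:
arm_command([
  [0, 0, -0.2, 0, 0, 0, 1],
  [0, 0, 0, 0, 0, 0, 1],
])

```text
t: 10.92
tool_pos: [0.486, 0.0258, 0.0702]
eef_rot: [-1.835, -1.144, -1.29]
contact_force: [1.0, 0.8, -5.7]
grip_width: 0.622
grip_force: 65.4
```

Call:
arm_command([
  [0, 0, -0.2, 0, 0, 0, 1],
  [0, 0, 0, 0, 0, 0, 1],
])

```text
t: 11.18
tool_pos: [0.4862, 0.0257, 0.0686]
eef_rot: [-1.835, -1.144, -1.291]
contact_force: [-0.4, -1.1, -2.4]
grip_width: 0.621
grip_force: 65.5
```

Call:
arm_command([
  [0, 0, -0.2, 0, 0, 0, 1],
  [0, 0, 0, 0, 0, 0, 1],
])

```text
t: 11.42
tool_pos: [0.4863, 0.0257, 0.0685]
eef_rot: [-1.831, -1.142, -1.294]
contact_force: [-5.4, -5.6, 12.9]
grip_width: 0.622
grip_force: 66.9
```

Call:
arm_command([
  [0, 0, -0.15, 0, 0, 0, 1],
  [0, 0, 0, 0, 0, 0, 1],
])

```text
t: 11.68
tool_pos: [0.4863, 0.0257, 0.0684]
eef_rot: [-1.827, -1.141, -1.297]
contact_force: [-11.0, -7.6, 23.1]
grip_width: 0.63
grip_force: 67.6
```

Call:
arm_command([
  [0, 0, 0.2, 0, 0, 0, 1],
  [0, 0, 0.1, 0, 0, 0, 1],
  [0, 0, 0, 0, 0, 0, -0.3],
  [0, 0, 0, 0, 0, 0, -0.6],
  [0, 0, 0, 0, 0, 0, -1],
  [0, 0, 0, 0, 0, 0, -1],
])

```text
t: 12.42
tool_pos: [0.486, 0.0258, 0.0677]
eef_rot: [-1.835, -1.144, -1.29]
contact_force: [0.4, -0.7, -0.0]
grip_width: 0.999
grip_force: 0.0
```

Run:
```python
from h import *
s=env.observe(); print(s["tool_pos"],s["joint_positions"].round(3),s["contact_force"]); T=R.from_rotvec(s["eef_rot"]).as_matrix(); print(T.round(3))
a=cam("side");f=cam("wrist")
cv2.imwrite("pics/a2.png",np.hstack([cv2.resize(a["image"][200:300,270:370],(400,400)),f["image"][80:480,120:520]])[:,:,::-1])
```

```text
[0.48603125 0.02584792 0.06771687] [-0.827  0.636  2.047  1.089  1.421 -1.138] [ 0.41123267 -0.72013639 -0.01948979]
[[ 0.15   0.899  0.411]
 [ 0.301 -0.438  0.847]
 [ 0.942 -0.004 -0.337]]
```

View pics/a2.png

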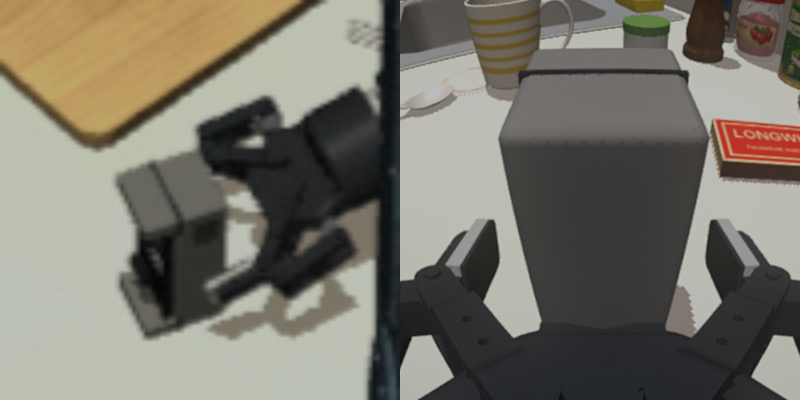

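The left crop (side view) shows the handle standing free on its end, panel side towards +y. The right crop (wrist view) shows the fingers open on both sides of it. I'll back out, rise and swing the tool over.

Call:
arm_command([
  [-0.8, -1.7, 0.7, 0, 0, 0, -1],
  [-1.2, -2.5, 1, 0, 0, 0, -1],
  [-1.6, -3.4, 1.3, 0, 0, 0, -1],
  [-1.6, -3.4, 2, 0, 0, 0, -1],
  [0, 0, 4, 0, 0, 0, -1],
  [0, 0, 5, -0.157, 0.0765, 0, -1],
  [0, 0, 5, -0.157, 0.0765, 0, -1],
  [0, 0, 2, -0.157, 0.0765, 0, -1],
  [0, 0, 0, -0.157, 0.0765, 0, -1],
  [0, 0, 0, -0.157, 0.0765, 0, -1],
])

```text
t: 13.78
tool_pos: [0.4341, -0.0848, 0.2769]
eef_rot: [-2.479, -1.544, -0.446]
contact_force: [-0.4, -0.1, -0.5]
grip_width: 0.996
grip_force: 0.0
```

Call:
arm_command([
  [1, 1.5, 0, -0.157, 0.0765, 0, -1],
  [1, 2, 0, -0.157, 0.0765, 0, -1],
  [1, 2, 0, -0.157, 0.0765, 0, -1],
  [1, 3, 0, -0.157, 0.0765, 0, -1],
  [1, 3, 0, -0.157, 0.0765, 0, -1],
  [0, 0, 0, 0, 0, 0, -1],
])

```text
t: 14.52
tool_pos: [0.4838, 0.0346, 0.2725]
eef_rot: [2.375, 1.493, -0.631]
contact_force: [-0.3, 0.2, -0.7]
grip_width: 1.0
grip_force: 0.0
```

Run:
```python
from h import *
s=env.observe(); print(s["tool_pos"],s["joint_positions"].round(3),s["contact_force"]); T=R.from_rotvec(s["eef_rot"]).as_matrix(); print(T.round(3))
f=cam("wrist"); save(f,"w4.png")
```

```text
[0.48378866 0.03464593 0.27245014] [ 0.084  0.195  1.636 -0.435  1.594  0.585] [-0.250355    0.18638432 -0.65520573]
[[ 0.376  0.9   -0.219]
 [ 0.785 -0.435 -0.441]
 [-0.493 -0.006 -0.87 ]]
```

View pics/w4.png

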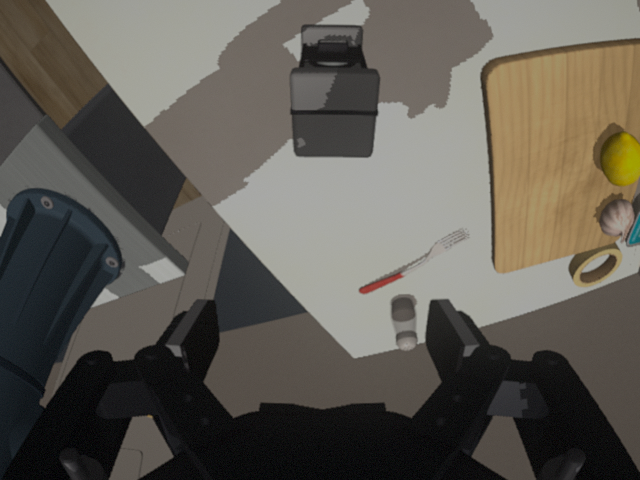

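The wrist view shows the standing handle's top end with corners near (291,70), (379,70), (374,156) and (297,156). The seam at v=112 marks the body/guard line.

Run:
```python
from h import *
f=cam("wrist"); e=np.array([.438,.899]); n=np.array([.899,-.438])
c=np.array([plane(f,u,v,.13,True)[:2] for u,v in [(291,70),(379,70),(374,156),(297,156)]]); print(c.round(4)); print('e',(c@e).round(4),'n',(c@n).round(4))
t=np.array([.4915,.037]); print('target e,n',t@e,t@n, 'now',env.observe()["tool_pos"][:2]@e,env.observe()["tool_pos"][:2]@n)
im=cv2.resize(f["image"][10:90,280:400],(720,480),interpolation=cv2.INTER_CUBIC); cv2.imwrite("pics/w4c.png",np.clip(im[:,:,::-1].astype(float)*2,0,255))
```

```text
[[0.4859 0.0809]
 [0.5326 0.0589]
 [0.507  0.0021]
 [0.4599 0.0245]]
e [0.2855 0.2863 0.224  0.2235] n [0.4014 0.453  0.4549 0.4027]
target e,n 0.24853999999999998 0.4256525 now 0.24010221304928722 0.421152985213424[ WARN:0@0.517] global loadsave.cpp:1063 imwrite_ Unsupported depth image for selected encoder is fallbacked to CV_8U.
```

View pics/w4c.png

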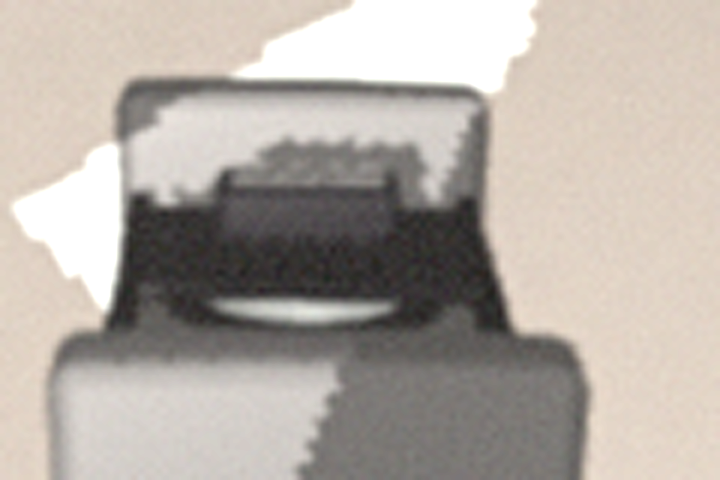

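The crop shows the black tab with its rib on the lower half of the panel, and the bright button rim just visible behind it. So -x is the lower end and +x points up.

Call:
arm_command([
  [0.5, 0.1, -4, 0, 0, 0, -1],
  [0.5, 0.1, -4, 0, 0, 0, -1],
  [0, 0, -3, 0, 0, 0, -1],
  [0, 0, -2.5, 0, 0, 0, -1],
  [0, 0, -1.5, 0, 0, 0, -1],
  [0, 0, -1.0, 0, 0, 0, -1],
  [0, 0, 0, 0, 0, 0, -1],
])

```text
t: 15.5
tool_pos: [0.4941, 0.0322, 0.1159]
eef_rot: [2.382, 1.482, -0.623]
contact_force: [-0.0, 0.2, 0.3]
grip_width: 0.999
grip_force: 0.0
```

Run:
```python
from h import *
s=env.observe(); print(s["tool_pos"],s["joint_positions"].round(3),s["contact_force"]); e=np.array([.438,.899]); n=np.array([.899,-.438])
print(s["tool_pos"][:2]@e,s["tool_pos"][:2]@n)
```

```text
[0.49407945 0.03215223 0.11586969] [ 0.077  0.412  1.711 -0.449  1.323  0.715] [-0.01777264  0.15445603  0.28282036]
0.24531165705144378 0.4300947471056057
```

Call:
arm_command([
  [0, 0.3, -0.5, 0, 0, 0, -1],
  [0, 0, 0, 0, 0, 0, 0],
  [0, 0, 0, 0, 0, 0, 0.3],
  [0, 0, 0, 0, 0, 0, 1],
  [0, 0, 0, 0, 0, 0, 1],
  [0, 0, 0, 0, 0, 0, 1],
  [0, 0, 0, 0, 0, 0, 1],
])

```text
t: 16.38
tool_pos: [0.4939, 0.0362, 0.1112]
eef_rot: [2.382, 1.483, -0.623]
contact_force: [-3.3, 4.0, 5.4]
grip_width: 0.625
grip_force: 57.9
```

Call:
arm_command([
  [0, 0, 1, 0, 0, 0, 1],
  [0, 0, 2.5, 0, 0, 0, 1],
  [0, 0, 3, 0, 0, 0, 1],
  [0, 0, 1.5, 0, 0, 0, 1],
  [0, 0, 0, 0.0943, -0.0459, 0, 1],
  [0, 0, 0, 0.0943, -0.0459, 0, 1],
  [0, 0, 0, 0.0943, -0.0459, 0, 1],
  [0, 0, 0, 0.0943, -0.0459, 0, 1],
  [0, 0, 0, 0.0943, -0.0459, 0, 1],
  [0, 0, 0, 0.0943, -0.0459, 0, 1],
])

```text
t: 17.62
tool_pos: [0.4932, 0.0355, 0.1901]
eef_rot: [-2.607, -1.625, -0.153]
contact_force: [-0.7, 1.0, -5.8]
grip_width: 0.63
grip_force: 60.3
```

Call:
arm_command([
  [0, 0, 0, 0.0943, -0.0459, 0, 1],
  [0, 0, 0, 0.0943, -0.0459, 0, 1],
  [0, 0, 0, 0.0943, -0.0459, 0, 1],
  [0, 0, 0, 0.0943, -0.0459, 0, 1],
  [0, 0, 0, 0.0943, -0.0459, 0, 1],
  [0, 0, 0, 0.0943, -0.0459, 0, 1],
  [0, 0, 0, 0.0943, -0.0459, 0, 1],
  [0, 0, 0, 0.0943, -0.0459, 0, 1],
  [0, 0, 0, 0.0943, -0.0459, 0, 1],
  [0, 0, 0, 0, 0, 0, 1],
])

```text
t: 18.88
tool_pos: [0.4931, 0.035, 0.1887]
eef_rot: [-1.975, -1.227, -1.149]
contact_force: [0.3, 0.5, -6.2]
grip_width: 0.623
grip_force: 61.4
```

Run:
```python
from h import *
s=env.observe(); print(s["tool_pos"],s["joint_positions"].round(3),s["contact_force"]); T=R.from_rotvec(s["eef_rot"]).as_matrix(); print(T.round(3))
a=cam("side");f=cam("wrist")
cv2.imwrite("pics/a3.png",np.hstack([cv2.resize(a["image"][190:290,260:360],(400,400)),f["image"][80:480,120:520]])[:,:,::-1])
```

```text
[0.49312725 0.03503299 0.18872996] [-0.752  0.206  2.103  0.998  1.433 -0.768] [ 0.31925176  0.4568753  -6.22132518]
[[ 0.221  0.899  0.379]
 [ 0.437 -0.438  0.785]
 [ 0.872 -0.008 -0.49 ]]
```

View pics/a3.png

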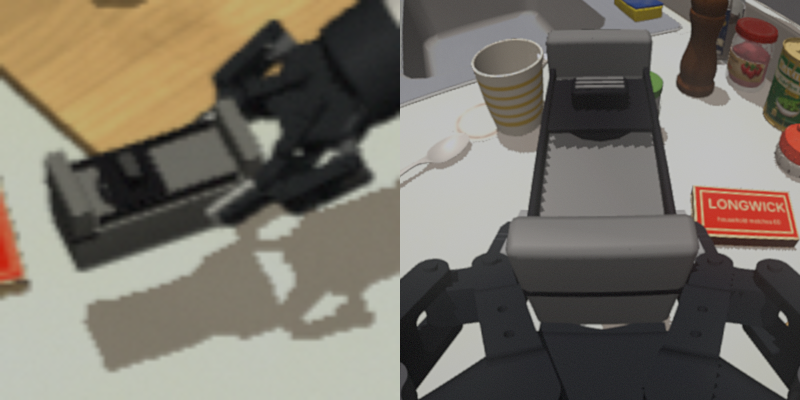

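The side crop shows the handle level, panel up, gripped at its +x end, with the tab at the far (-x) end. The wrist crop agrees. Next, a quick level check from depth.

Run:
```python
from h import *
f=cam("side"); P=cloud(f)
for n,(u,v) in dict(near=(318,221),far=(275,230),far2=(276,233),mid=(307,226)).items():
    q=P[v-1:v+2,u-1:u+2].reshape(-1,3); print(n,np.median(q,0).round(4),f["image"][v,u])
w=cam("wrist"); z=w["z_map"]; print((z>0).mean())
for n,(u,v) in dict(fg=(719-400+0,125),ng=(323,310),mid=(323,270)).items():
    u,v=int(u),int(v)
    p,d=ray(w,u,v,True); dc=w["R"].T@d; print(n,(p+d*np.median(z[v-2:v+3,u-2:u+3])/dc[2]).round(4))
```

```text
near [0.4896 0.0267 0.2264] [107 106  99]
far [0.5501 0.1201 0.2266] [107 106  98]
far2 [0.5409 0.1257 0.2256] [105 105  96]
mid [0.5119 0.043  0.2049] [105 104  97]
0.9960970052083333
fg [0.5352 0.1236 0.2234]
ng [0.4895 0.0255 0.2274]
mid [0.5034 0.0541 0.2054]
```

Call:
arm_command([
  [0, 0, -4, 0, 0, 0, 1],
  [0, 0, -4, 0, 0, 0, 1],
  [0, 0, -4, 0, 0, 0, 1],
  [0, 0, -2.5, 0, 0, 0, 1],
  [0, 0, -1.0, 0, 0, 0, 1],
  [0, 0, -0.3, 0, 0, 0, 1],
  [0, 0, 0, 0, 0, 0, 1],
])

```text
t: 19.95
tool_pos: [0.4947, 0.0353, 0.0334]
eef_rot: [-1.972, -1.232, -1.155]
contact_force: [-0.4, -0.4, -6.9]
grip_width: 0.629
grip_force: 61.6
```

Call:
arm_command([
  [0, 0, -0.2, 0, 0, 0, 1],
  [0, 0, 0, 0, 0, 0, 1],
])

```text
t: 20.2
tool_pos: [0.4943, 0.0354, 0.0311]
eef_rot: [-1.972, -1.231, -1.154]
contact_force: [-0.0, -0.3, -6.2]
grip_width: 0.627
grip_force: 61.6
```

Call:
arm_command([
  [0, 0, -0.2, 0, 0, 0, 1],
  [0, 0, 0, 0, 0, 0, 1],
])

```text
t: 20.45
tool_pos: [0.4941, 0.0356, 0.0286]
eef_rot: [-1.972, -1.23, -1.154]
contact_force: [0.8, -1.3, -6.0]
grip_width: 0.629
grip_force: 61.6
```

Call:
arm_command([
  [0, 0, -0.2, 0, 0, 0, 1],
  [0, 0, 0, 0, 0, 0, 1],
])

```text
t: 20.7
tool_pos: [0.494, 0.0357, 0.0265]
eef_rot: [-1.972, -1.23, -1.154]
contact_force: [0.7, 0.1, -5.8]
grip_width: 0.623
grip_force: 61.6
```

Call:
arm_command([
  [0, 0, -0.15, 0, 0, 0, 1],
  [0, 0, 0, 0, 0, 0, 1],
])

```text
t: 20.95
tool_pos: [0.4942, 0.0357, 0.0259]
eef_rot: [-1.97, -1.23, -1.155]
contact_force: [-2.5, -0.8, 2.9]
grip_width: 0.632
grip_force: 61.9
```

Call:
arm_command([
  [0, 0, -0.1, 0, 0, 0, 1],
  [0, 0, 0, 0, 0, 0, 1],
])

```text
t: 21.2
tool_pos: [0.4942, 0.0357, 0.0258]
eef_rot: [-1.968, -1.229, -1.157]
contact_force: [-7.5, -5.5, 12.4]
grip_width: 0.626
grip_force: 62.7
```

Call:
arm_command([
  [0, 0, 0.1, 0, 0, 0, 1],
  [0, 0, 0, 0, 0, 0, 0.1],
  [0, 0, 0, 0, 0, 0, -0.3],
  [0, 0, 0, 0, 0, 0, -0.6],
  [0, 0, 0, 0, 0, 0, -1],
  [0, 0, 0, 0, 0, 0, -1],
  [-0.4, -0.8, 0.5, 0, 0, 0, -1],
  [-1.2, -2.4, 1.5, 0, 0, 0, -1],
  [-1.9, -3.9, 2.5, 0, 0, 0, -1],
  [-1, -2, 5, 0, 0, 0, -1],
])

```text
t: 22.45
tool_pos: [0.448, -0.0571, 0.1206]
eef_rot: [-1.973, -1.226, -1.153]
contact_force: [1.0, -0.8, 1.6]
grip_width: 1.0
grip_force: 0.0
```

Call:
arm_command([
  [0, 0, 5, -0.157, 0.0765, 0, -1],
  [0, 2, 3, -0.157, 0.0765, 0, -1],
  [1, 2, 0, -0.157, 0.0765, 0, -1],
  [1, 2, 0, -0.157, 0.0765, 0, -1],
  [1, 2, 0, -0.157, 0.0765, 0, -1],
  [1, 2, 0, -0.157, 0.0765, 0, -1],
  [0, 0, 0, -0.0116, 0.0056, 0, -1],
  [0, 0, 0, 0, 0, 0, -1],
])

```text
t: 23.45
tool_pos: [0.4885, 0.0446, 0.1988]
eef_rot: [-2.661, -1.659, -0.002]
contact_force: [-0.9, -0.9, 0.3]
grip_width: 1.0
grip_force: 0.0
```

Run:
```python
from h import *
s=env.observe(); print(s["tool_pos"],s["joint_positions"].round(3),s["contact_force"]); T=R.from_rotvec(s["eef_rot"]).as_matrix(); print(T.round(3))
f=cam("wrist"); save(f,"w5.png")
```

```text
[0.4885268  0.04462037 0.19877806] [-0.155  0.054  1.87   0.006  1.22   0.299] [-0.90282556 -0.88273218  0.29003759]
[[ 0.44   0.898 -0.002]
 [ 0.898 -0.44   0.006]
 [ 0.005 -0.004 -1.   ]]
```

View pics/w5.png

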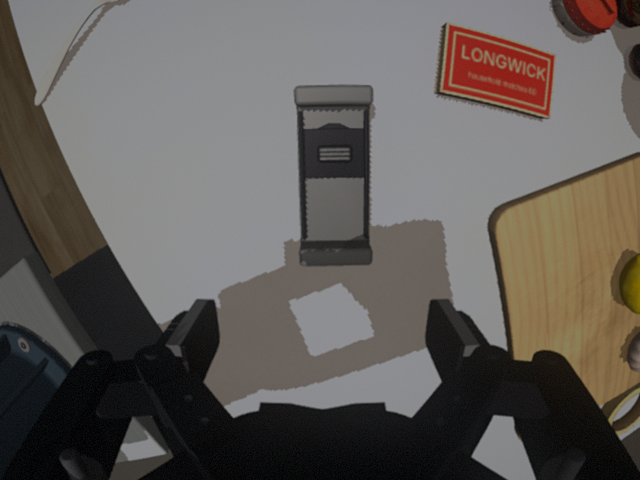

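That was my 11th picture viewed, one over the limit of 10, so from here I work from numbers only. It shows the handle flat on its back: far guard at v 86–106, rib at (335,154), tab v 128–178, near guard v 242–264.

Run:
```python
from h import *
f=cam("wrist"); e=np.array([.438,.899]); n=np.array([.899,-.438]); t=env.observe()["tool_pos"]; print('tcp e,n',t[:2]@e,t[:2]@n)
for k,u,v,z in [("rib",335,153.5,.059),("ribL",318,153,.059),("ribR",352,153,.059),("ribfar",335,147,.059),("ribnear",335,160,.059),("farL",295,88,.062),("farR",373,88,.062),("nearL",301,263,.06),("nearR",372,263,.06),("ngtop",336,243,.062)]:
    p=plane(f,u,v,z,True); print(k,p.round(4),'e',round(p[:2]@e,4),'n',round(p[:2]@n,4))
# heights from depth
z=f["z_map"]
for k,u,v in [("rib",335,153),("tab",308,165),("fg",335,95),("ng",335,248),("panel",335,210)]:
    p,d=ray(f,u,v,True); dc=f["R"].T@d; print(k,(p+d*np.median(z[v-2:v+3,u-2:u+3])/dc[2]).round(4))
s=cam("scene"); P=cloud(s)
# second view: guard/rib heights from scene camera near projected points
for w in [(.5,.05,.04)]:
    q=s["R"].T@(np.array(w)-np.array(s["xyz"])); print('scene px',s["fx"]*q[0]/q[2]+s["cx"],s["fy"]*q[1]/q[2]+s["cy"])
```

```text
tcp e,n 0.25283249721792406 0.42015350060023116
rib [0.5209 0.0916 0.059 ] e 0.3105 n 0.4282
ribL [0.5105 0.0971 0.059 ] e 0.3109 n 0.4164
ribR [0.5317 0.0868 0.059 ] e 0.3109 n 0.44
ribfar [0.5229 0.0957 0.059 ] e 0.3151 n 0.4282
ribnear [0.5189 0.0875 0.059 ] e 0.306 n 0.4282
farL [0.5166 0.1444 0.062 ] e 0.3562 n 0.4012
farR [0.5641 0.1215 0.062 ] e 0.3564 n 0.4539
nearL [0.4636 0.0307 0.06  ] e 0.2306 n 0.4033
nearR [0.5109 0.0074 0.06  ] e 0.2304 n 0.456
ngtop [0.4937 0.0339 0.062 ] e 0.2467 n 0.429
rib [0.5211 0.092  0.0601]
tab [0.4999 0.0921 0.0504]
fg [0.5385 0.1279 0.0634]
ng [0.4914 0.0306 0.0615]
panel [0.5022 0.0517 0.0412]
scene px 296.9297887472864 262.5470381826687
```

Call:
arm_command([
  [1.6, 2.3, 0, 0, 0, 0, -0.1],
  [1.7, 2.4, -1, 0, 0, 0, -0.1],
  [0, 0, -4, 0, 0, 0, -0.1],
  [0, 0, -4, 0, 0, 0, -0.1],
  [0, 0, -2, 0, 0, 0, -0.1],
  [0, 0, 0, 0, 0, 0, -0.1],
  [0, 0, 0, 0, 0, 0, -0.1],
])

```text
t: 24.48
tool_pos: [0.5229, 0.0905, 0.0901]
eef_rot: [-2.665, -1.656, -0.005]
contact_force: [1.1, -1.0, 0.1]
grip_width: 0.546
grip_force: 0.0
```

Call:
arm_command([
  [-0.1, 0.1, -0.6, 0, 0, 0, -0.1],
  [0, 0, -0.5, 0, 0, 0, -0.1],
  [0, 0, 0, 0, 0, 0, -0.1],
  [0, 0, 0, 0, 0, 0, -0.1],
])

```text
t: 24.98
tool_pos: [0.5212, 0.0927, 0.0782]
eef_rot: [-2.662, -1.659, -0.003]
contact_force: [-0.0, 0.6, -0.1]
grip_width: 0.546
grip_force: 0.0
```

Call:
arm_command([
  [0, 0, 0, 0, 0, 0, 0.3],
  [0, 0, 0, 0, 0, 0, 1],
  [0, 0, 0, 0, 0, 0, 1],
  [0, 0, 0, 0, 0, 0, 1],
  [0, 0, 0, 0, 0, 0, 1],
])

```text
t: 25.6
tool_pos: [0.521, 0.0928, 0.0785]
eef_rot: [-2.662, -1.658, -0.003]
contact_force: [-2.9, 1.3, 4.3]
grip_width: 0.246
grip_force: 58.6
```

Call:
arm_command([
  [-0.1, -0.2, 0, 0, 0, 0, 1],
  [-0.18, -0.36, 0, 0, 0, 0, 1],
  [-0.18, -0.36, 0, 0, 0, 0, 1],
  [-0.18, -0.36, 0, 0, 0, 0, 1],
  [-0.18, -0.36, 0, 0, 0, 0, 1],
  [-0.18, -0.36, 0, 0, 0, 0, 1],
  [-0.18, -0.36, 0, 0, 0, 0, 1],
  [-0.18, -0.36, 0, 0, 0, 0, 1],
  [0, 0, 0, 0, 0, 0, 1],
])

```text
t: 26.72
tool_pos: [0.5079, 0.0648, 0.0786]
eef_rot: [-2.664, -1.659, -0.004]
contact_force: [-1.5, 0.7, 5.1]
grip_width: 0.251
grip_force: 58.8
```

Call:
arm_command([
  [-0.09, -0.18, 0, 0, 0, 0, 1],
  [-0.04, -0.08, 0, 0, 0, 0, 1],
  [-0.04, -0.08, 0, 0, 0, 0, 1],
  [0, 0, 0, 0, 0, 0, 1],
])

```text
t: 27.22
tool_pos: [0.5069, 0.0624, 0.0786]
eef_rot: [-2.663, -1.658, -0.007]
contact_force: [1.7, 4.5, 4.1]
grip_width: 0.245
grip_force: 58.6
```

Call:
arm_command([
  [-0.03, -0.06, 0, 0, 0, 0, 1],
  [0, 0, 0, 0, 0, 0, 1],
  [0, 0, 0, 0, 0, 0, 0.2],
  [0, 0, 0, 0, 0, 0, -0.1],
  [0, 0, 0, 0, 0, 0, -0.1],
  [0, 0, 2, 0, 0, 0, -0.1],
  [0, 0, 4, 0, 0, 0, -0.1],
  [-1.2, -1.5, 4, 0, 0, 0, -0.6],
  [-0.7, -1, 2, 0, 0, 0, -1],
  [0, 0, 0, 0, 0, 0, -1],
])

```text
t: 28.48
tool_pos: [0.4874, 0.0358, 0.1997]
eef_rot: [-2.666, -1.658, -0.007]
contact_force: [-0.3, 0.1, 0.2]
grip_width: 0.999
grip_force: 0.0
```

Run:
```python
from h import *
f=cam("wrist"); t=env.observe()["tool_pos"]; print(t)
e=np.array([.438,.899]); n=np.array([.899,-.438]); z=f["z_map"].astype(float)
v,u=np.mgrid[:480,:640]; a=(u-f["cx"])/f["fx"]; b=(v-f["cy"])/f["fy"]; r=np.hypot(a,b); k=np.tan(r)/np.maximum(r,1e-9)
P=(np.stack([a*k,b*k,np.ones_like(a)],-1)*z[...,None])@f["R"].T+np.array(f["xyz"])
E_=P[...,:2]@e; N_=P[...,:2]@n; I=f["image"].mean(2)
m=(abs(N_-.4285)<.005)&(E_>.2)&(E_<.38)&(v<290)
for x in np.arange(.222,.366,.003):
    q=m&(abs(E_-x)<.0015)
    if q.any(): print(f"{x:.3f} z {np.median(P[q][:,2])*1000:.1f} I {I[q].mean():.0f}", end=" | ")
```

```text
[0.48674515 0.03622542 0.19827663]
0.228 z 62.3 I 54 | 0.231 z 62.7 I 58 | 0.234 z 62.6 I 82 | 0.237 z 62.8 I 95 | 0.240 z 52.5 I 54 | 0.243 z 40.7 I 94 | 0.246 z 40.8 I 94 | 0.249 z 40.7 I 94 | 0.252 z 40.7 I 95 | 0.255 z 41.0 I 96 | 0.258 z 49.9 I 71 | 0.261 z 50.3 I 38 | 0.264 z 50.5 I 38 | 0.267 z 50.4 I 38 | 0.270 z 50.4 I 34 | 0.273 z 59.8 I 71 | 0.276 z 60.2 I 73 | 0.279 z 60.2 I 73 | 0.282 z 58.8 I 41 | 0.285 z 50.2 I 42 | 0.288 z 50.4 I 42 | 0.291 z 50.1 I 43 | 0.294 z 50.0 I 42 | 0.297 z 46.5 I 114 | 0.300 z 47.0 I 144 | 0.303 z 46.9 I 144 | 0.306 z 46.5 I 144 | 0.309 z 46.7 I 144 | 0.312 z 46.9 I 144 | 0.315 z 46.9 I 144 | 0.318 z 47.0 I 144 | 0.321 z 46.8 I 144 | 0.324 z 46.8 I 133 | 0.327 z 42.8 I 52 | 0.330 z 41.0 I 93 | 0.333 z 40.9 I 106 | 0.336 z 40.9 I 107 | 0.339 z 40.8 I 81 | 0.342 z 52.8 I 52 | 0.345 z 62.8 I 94 | 0.348 z 62.8 I 102 | 0.351 z 62.9 I 104 | 0.354 z 62.4 I 93 | 0.357 z 59.9 I 96 | 0.363 z 1.1 I 98 |
```

Numbers show the tab aside (rib centre at about +14 mm) and the button clear at e≈0.311. I'll regrip the rib briefly to make sure it is against its stop.

Call:
arm_command([
  [1, 1.3, -1, 0, 0, 0, -0.1],
  [1, 1.2, -3, 0, 0, 0, -0.1],
  [0, 0, -4, 0, 0, 0, -0.1],
  [0, 0, -2.5, 0, 0, 0, -0.1],
  [0, 0, -1.3, 0, 0, 0, -0.1],
  [0, 0, 0, 0, 0, 0, -0.1],
  [0, 0, 0, 0, 0, 0, 0.3],
  [0, 0, 0, 0, 0, 0, 1],
  [0, 0, 0, 0, 0, 0, 1],
  [0, 0, 0, 0, 0, 0, 1],
])

```text
t: 29.78
tool_pos: [0.5069, 0.0616, 0.0812]
eef_rot: [-2.663, -1.658, -0.005]
contact_force: [-3.7, 1.8, 6.9]
grip_width: 0.238
grip_force: 58.6
```

Call:
arm_command([
  [0, 0, 0, 0, 0, 0, 1],
  [-0.04, -0.09, 0, 0, 0, 0, 1],
  [0, 0, 0, 0, 0, 0, 1],
])

```text
t: 30.15
tool_pos: [0.5069, 0.0613, 0.0813]
eef_rot: [-2.663, -1.658, -0.007]
contact_force: [-1.5, 4.4, 4.9]
grip_width: 0.235
grip_force: 58.6
```

Call:
arm_command([
  [-0.04, -0.09, 0, 0, 0, 0, 1],
  [0, 0, 0, 0, 0, 0, 1],
])

```text
t: 30.4
tool_pos: [0.5067, 0.0604, 0.0813]
eef_rot: [-2.663, -1.658, -0.008]
contact_force: [-1.2, 5.2, 4.2]
grip_width: 0.238
grip_force: 58.6
```

Force levels off at about 4–5 N while the whole handle creeps 1 mm, so the tab is hard against its stop. Next I'll release, shut the fingers and move over the button.

Call:
arm_command([
  [0, 0, 0, 0, 0, 0, 0.2],
  [0, 0, 0, 0, 0, 0, -0.1],
  [0, 0, 0, 0, 0, 0, -0.1],
  [0, 0, 2, 0, 0, 0, -0.1],
  [0, 0, 3, 0, 0, 0, 0.5],
  [0.7, 1.5, 0, 0, 0, 0, 1],
  [0.8, 1.6, 0, 0, 0, 0, 1],
  [0, 0, 0, 0, 0, 0, 1],
  [0, 0, -2.5, 0, 0, 0, 1],
  [0, 0, -2.5, 0, 0, 0, 1],
])

```text
t: 31.65
tool_pos: [0.5202, 0.0908, 0.0787]
eef_rot: [-2.662, -1.659, -0.001]
contact_force: [-0.0, 0.3, 0.2]
grip_width: 0.001
grip_force: 0.0
```

Call:
arm_command([
  [0, 0, -0.4, 0, 0, 0, 1],
  [0, 0, 0, 0, 0, 0, 1],
])

```text
t: 31.9
tool_pos: [0.5205, 0.0906, 0.0758]
eef_rot: [-2.662, -1.658, -0.002]
contact_force: [-0.9, -0.8, -0.0]
grip_width: 0.0
grip_force: 0.0
```

Call:
arm_command([
  [0, 0, -0.3, 0, 0, 0, 1],
  [0, 0, 0, 0, 0, 0, 1],
])

```text
t: 32.15
tool_pos: [0.5211, 0.0906, 0.0737]
eef_rot: [-2.663, -1.659, -0.004]
contact_force: [0.0, 0.1, -0.2]
grip_width: 0.002
grip_force: 0.0
```

Call:
arm_command([
  [0, 0, -0.2, 0, 0, 0, 1],
  [0, 0, 0, 0, 0, 0, 1],
])

```text
t: 32.4
tool_pos: [0.5207, 0.0906, 0.0712]
eef_rot: [-2.663, -1.658, -0.003]
contact_force: [-0.5, -0.6, -0.2]
grip_width: 0.002
grip_force: 0.0
```

Call:
arm_command([
  [0, 0, -0.2, 0, 0, 0, 1],
  [0, 0, 0, 0, 0, 0, 1],
])

```text
t: 32.65
tool_pos: [0.5209, 0.0906, 0.0693]
eef_rot: [-2.663, -1.658, -0.003]
contact_force: [-0.8, -0.3, 3.2]
grip_width: 0.0
grip_force: 1.4
```

Call:
arm_command([
  [0, 0, -0.15, 0, 0, 0, 1],
  [0, 0, 0, 0, 0, 0, 1],
])

```text
t: 32.9
tool_pos: [0.5209, 0.0906, 0.0678]
eef_rot: [-2.663, -1.658, -0.004]
contact_force: [-1.5, 0.1, 5.2]
grip_width: 0.004
grip_force: 2.1
```

Call:
arm_command([
  [0, 0, -0.15, 0, 0, 0, 1],
  [0, 0, 0, 0, 0, 0, 1],
])

```text
t: 33.15
tool_pos: [0.5209, 0.0906, 0.0669]
eef_rot: [-2.663, -1.659, -0.003]
contact_force: [-3.7, -0.2, 11.4]
grip_width: 0.003
grip_force: 5.7
```

Call:
arm_command([
  [0, 0, -0.1, 0, 0, 0, 1],
  [0, 0, 0, 0, 0, 0, 1],
  [0, 0, 0, 0, 0, 0, 1],
  [0, 0, 0, 0, 0, 0, 1],
])

```text
t: 33.65
tool_pos: [0.521, 0.0906, 0.0668]
eef_rot: [-2.662, -1.659, -0.003]
contact_force: [-7.2, -0.4, 18.8]
grip_width: -0.001
grip_force: 9.6
```

The button is at its hard stop: z stays at 66.8 mm while the force rises to 19 N. I held it for half a second and will now lift off and check.

Call:
arm_command([
  [0, 0, 0.5, 0, 0, 0, 1],
  [0, 0, 2, 0, 0, 0, 1],
  [0, 0, 5, 0, 0, 0, 1],
  [-1.5, -2.5, 5, 0, 0, 0, 1],
  [-1.5, -2.5, 0, 0, 0, 0, 1],
  [0, 0, 0, 0, 0, 0, 1],
])

```text
t: 34.4
tool_pos: [0.4903, 0.0396, 0.1903]
eef_rot: [-2.665, -1.656, -0.004]
contact_force: [0.2, -0.4, -1.1]
grip_width: -0.001
grip_force: 0.0
```

Run:
```python
from h import *
f=cam("wrist"); s=env.observe(); print(s["tool_pos"],s["contact_force"])
e=np.array([.438,.899]); n=np.array([.899,-.438]); z=f["z_map"].astype(float)
v,u=np.mgrid[:480,:640]; a=(u-f["cx"])/f["fx"]; b=(v-f["cy"])/f["fy"]; r=np.hypot(a,b); k=np.tan(r)/np.maximum(r,1e-9)
P=(np.stack([a*k,b*k,np.ones_like(a)],-1)*z[...,None])@f["R"].T+np.array(f["xyz"])
E_=P[...,:2]@e; N_=P[...,:2]@n; m=(abs(N_-.428)<.006)&(E_>.2)&(E_<.38)&(v<300); Z=P[...,2]
for n_,lo,hi in [("guards",.0585,.07),("rib",.056,.0615),("tab",.0485,.0525),("button",.0455,.048)]:
    q=m&(Z>lo)&(Z<hi); print(n_,q.sum(),np.percentile(E_[q],[1,50,99]).round(4))
g=m&(Z>.0615); x=E_[g]; print('guard near',x[x<.29].min(),x[x<.29].max(),'far',x[x>.29].min(),x[x>.29].max())
w=m&(E_>.265)&(E_<.29)&(Z>.056); print('rib',E_[w].min(),E_[w].max())
```

```text
[0.49044726 0.04025526 0.18990849] [ 0.18198314  0.50873725 -0.10263385]
guards 978 [0.2261 0.2776 0.354 ]
rib 442 [0.2309 0.2763 0.3548]
tab 565 [0.2386 0.2818 0.3406]
button 648 [0.2386 0.3097 0.3238]
guard near 0.2258883769073152 0.2814911220885423 far 0.32390417864545606 0.3539648093203786
rib 0.2703357256029508 0.28185486300192514
```

```bash
python3 -c "
from station import env
print(env.close_job())"
```

```text
the job is handed in; nothing more can be done
None
```

The handle lies flat on its back, its child-lock tab is fully aside, the start button was pressed to its stop and sprang back, and the job is handed in at about 34 s (no verdict returned); the handle crept about 1 mm during the tab check, and I viewed 11 pictures, one over the limit of 10.

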